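Tip the red game box out of the row

TASK

It is game night on the TV bench: the red game box stands wedged in the rack among the others. Hook it behind its top edge, tip it out towards you until it leans on the rack's front rail by itself with your fingers off it, then grip it by its spine end, draw it out and stand it upright in the grey tray. Leave the other two boxes standing in the rack.

Things in the scene. Friction and masses are not known exactly. Their poses are not given: they have to be found in the camera images.
- red_box_center (a point): Centre of the red game box: rigid, 100 mm deep (x; spine at -x, facing the robot), 44 thick (y), 175 tall (z up), 0.3 kg. In any of the rack's three places, fitting with 2 mm play each side between thin dividers. Pulled at the top towards -x it turns about its lower front edge (a lip stops the foot); past 30 degrees it falls on and rests leaning about 36 degrees on the front rail, its top out in front of the row.
- blue_box_center (a point): Centre of the blue game box, same size and axes as the red one; stays standing in the rack. The wooden rack is fixed: floor 12 mm above the bench, end panels 85 mm tall, 3 mm dividers 130 mm tall between the boxes (7 mm apart), open above, in front and behind (but for a 30 mm stop at the feet), so that a fingertip can go down behind a box's top edge.
- yellow_box_center (a point): Centre of the yellow game box, same size and axes as the red one; stays standing in the rack. The rack's front rail is a 10 mm steel bar across the row, 70 mm above the bench and 48 mm in front of the spines. A box leaning on it can be gripped across its 44 mm near the top and drawn out along its own length, clear of the row before it goes sideways.
- tray: Grey plastic open tray, fixed to the bench. Outside 190 mm along its x, 100 mm along its y, 50 mm high; walls and floor 6 mm thick, so inside 178 x 88 mm. Origin at the centre of its underside, on the bench. The red box stands in it with its 100 mm depth along the tray's x, either way round.
There are look-alikes about, which are no part of the job. Of the things that look like the part that bears yellow_box_center, the middle-sized one is meant.

How it is judged:
By the outcome, as a careful person would: the job done as asked, in the order asked, and still so for the second after the job is handed in, with the robot touching nothing.
It also fails if it takes over 54 s, if anything falls off the work surface, if the arm or the gripper's body presses on something with over 40 N, if the wrist force passes 120 N, or if a joint passes its speed limit or range.

ROBOT

A 6-joint arm with a two-finger parallel gripper is mounted at the origin on the work surface. World frame = base frame: x ahead of the robot, y to its left, z up, the work surface at z = 0. Lengths are in m, angles in rad, forces in N, time in s.
With the tool pointing down it reaches from about 0.25 to 0.8 m from the base axis. Payload 3.9 kg.
Tool frame: the origin (TCP) lies midway between the tips of the shut fingers; the grasp point (between the pads) lies 19 mm behind it; z points along the fingers, y is the direction in which the jaws open and shut (so a half turn about z gives the same grasp; the last joint's range is limited). The gripper opens to 85 mm and grips with 20 to 120 N. Pads are 22 mm wide; open, the fingers measure 114 mm over their backs; the gripper's body (76 mm by 85 mm) begins 54 mm behind the grasp point. The pads swing forward as they close: fully open they stand 13 mm farther back than shut.
Start: joints at [1.32, 0.26, -0.138, 1.173, 0, 1.571], TCP at [0.13, 0.509, 0.231] pointing down, gripper open.
Joint ranges: [-2.78, 2.78], [-0.83, 1.72], [-1.28, 1.37], [-1.9, 2.12], [-1.57, 1.48], [-3.14, 3.14]. Speed limits (rad/s): [2.57, 2.57, 3.14, 3.14, 3.14, 3.14].

INTERFACE

Orientations are given as a unit quaternion [x, y, z, w].
In Python, from rig import ctrl gives the robot as it stands. The module is installed in compiled form; this text tells all that it offers.
- The arm moves only by the shell command python3 -m pendant 'ROWS' [FORCE]. ROWS is JSON, a list that holds one entry, the list of rows, each a list of 5 numbers: the shift along the world's x, y, z in m, then the turn about the world's z in degrees, then the opening, from 0 (shut) to 1 (fully open). In form: [[[tx, ty, tz, roll, claw], ...]]. A call has 1 to 20 rows; each row shifts and turns the pose as measured when the row begins; what a row does not reach is not made up. A row lasts 1/8 s, in which the tool goes at most 62.5 mm and 10.7 degrees, less where a joint would pass 70% of its speed; a pose out of reach is approached as far as the arm can. A call with a gripper value outside its range is refused whole. The fingers move at their own pace and stop on an object; FORCE is the grip in N (left out, the last holds). Time passes only in rows, so rows that do not move let the fingers close. It gives the time, the measured TCP pose, the force and the opening at its end, in the units of the state.
- ctrl.observe(): the state, without advancing time (a new reading comes with each control period).
- ctrl.read_camera(name): name is "scene" or "top" or "wrist"; returns (picture, depth): 400x640x3 uint8, red, green, blue; 400x640 float32, m along the optical axis (not along the pixel's ray), 0 where there is no reading.
- ctrl.camera_model(name): a dict with "fx", "fy", "cx", "cy" (pixels), "T" (4x4, takes a point from camera to world coordinates); the wrist camera has in their place "tool_from_camera" (4x4, takes a point from camera to tool coordinates, whose origin is the TCP and whose axes are the flange's). Camera axes: x right, y up, looking along -z (the intrinsics and any distortion apply to the point x, -y, -z); pixel columns grow to the right and rows downward; lengths in m; the calibration is good to about 2 mm. The wrist camera is an equidistant fisheye: a pixel r from the principal point sees the ray r / f radians off the axis. A picture is of the moment at which its call begins: read the wrist's pose just before it. camera_model takes no time and is no camera call.
- ctrl.finish_job(): hands the job in, once; it reports no verdict.
Trained networks look in the newest picture that a camera, given by its name, has taken for a name from the list of things; names that differ only in an ending like _2 or _b are one class to them, and where a whole thing is asked for, a point or a joint stands for the part that bears it (a point fixed in the world has none). Each returns a list of dicts, best first, with "conf" (0 to 1); they miss things now and then, are a little off and sometimes report something else, mostly with a low value. They report only what shows in the picture. A call takes as long as a camera call. They do not tell look-alikes from the thing itself.
- ctrl.recognise(thing, camera): "centre" ([column, row] in pixels, amid what is visible of it).
- ctrl.outline_of(thing, camera): "pixels" (400x640 bool, what is visible of it) and "centre" ([column, row] in pixels, amid what is visible of it).
The state is a dict: "clock": time; "q": joint angles; "qvel": joint speeds; "tau": joint torques, N m; "eef_pos": TCP position; "eef_rot": TCP orientation; "ft_force": force on the tool from outside, world axes, zero at the start; "ft_torque": the same for the moment, N m; "grip_width": opening from 0.0 (shut) to 1.0 (fully open).
Only numpy, scipy, OpenCV 4.12 (cv2) and the standard library are available. Lean on these libraries where they do the work, as an engineer would, in place of code of your own. Each camera call takes 0.05 s, during which the arm holds its last target.

## Working session

There is one attempt and no reset: what is moved stays moved. The work goes in short steps, Python scripts to look and compute and a shell command to move; the robot and the scene stay as the last step left them, time stands still between calls to the robot, and variables do not carry over. Pictures are saved under pics/ and viewed, and the job is handed in when it is done.

```bash
ls; mkdir -p pics; cat > h.py <<'E'
import numpy as np, cv2
from rig import ctrl
def save(img,name): cv2.imwrite('pics/'+name+'.png',cv2.cvtColor(img,cv2.COLOR_RGB2BGR))
def pts(name,d):
    m=ctrl.camera_model(name); T=np.array(m['T'])
    v,u=np.mgrid[0:d.shape[0],0:d.shape[1]]
    P=np.stack([(u-m['cx'])/m['fx']*d,-(v-m['cy'])/m['fy']*d,-d],-1)
    return P@T[:3,:3].T+T[:3,3]
E
python3 - <<'E'
from h import *
s=ctrl.observe(); print({k:np.round(v,3).tolist() for k,v in s.items()})
for n in ['scene','top']:
    im,d=ctrl.read_camera(n); save(im,n+'0'); np.savez('pics/'+n+'0.npz',im=im,d=d)
    m=ctrl.camera_model(n); print(n,{k:np.round(v,3).tolist() for k,v in m.items()})
E
```

```text
pics
{'clock': 0.0, 'q': [1.32, 0.261, -0.139, 1.173, -0.0, 1.571], 'qvel': [0.0, 0.001, 0.0, 0.001, 0.0, -0.0], 'tau': [0.001, -40.568, 25.392, 0.019, -0.0, 0.0], 'eef_pos': [0.13, 0.508, 0.23], 'eef_rot': [0.125, 0.992, -0.001, -0.0], 'ft_force': [0.112, -0.256, 0.75], 'ft_torque': [-0.049, 0.033, -0.027], 'grip_width': 1.0}
scene {'fx': 414.524, 'fy': 414.524, 'cx': 316.035, 'cy': 200.424, 'T': [[-0.402, -0.637, 0.658, 1.079], [0.916, -0.284, 0.284, 0.169], [0.006, 0.717, 0.697, 0.596], [0.0, 0.0, 0.0, 1.0]]}
top {'fx': 368.197, 'fy': 368.197, 'cx': 321.385, 'cy': 202.108, 'T': [[-0.028, 0.997, -0.069, 0.519], [-1.0, -0.028, 0.001, -0.038], [-0.001, 0.069, 0.998, 0.829], [0.0, 0.0, 0.0, 1.0]]}
```

View pics/scene0.png

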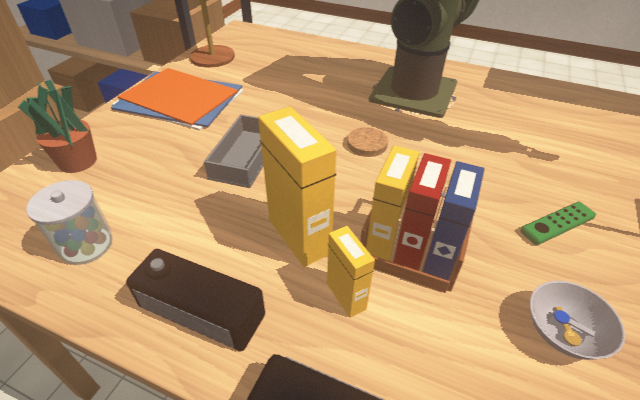

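View pics/top0.png

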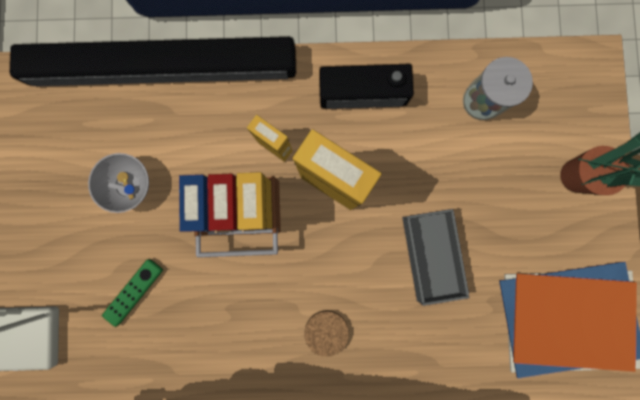

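```bash
python3 - <<'E'
from h import *
for n in ['scene','top']:
    z=np.load(f'pics/{n}0.npz'); im,d=z['im'],z['d']; P=pts(n,d)
    ctrl.read_camera(n)
    for t in ['red_box_center','blue_box_center','yellow_box_center','tray']:
        for r in ctrl.outline_of(t,n):
            m=r['pixels']; p=P[m&(d>0)]
            if len(p)==0: continue
            zt=np.percentile(p[:,2],95); 
            q=p[p[:,2]>zt-0.006]
            rect=cv2.minAreaRect((q[:,:2]*1000).astype(np.float32))
            print(n,t,round(r['conf'],2),np.round(r['centre']),'n',len(p),'ztop',round(float(zt),3),'toprect',[np.round(x,1).tolist() for x in rect])
E
```

```text
scene red_box_center 0.82 [420. 207.] n 3389 ztop 0.188 toprect [[571.1, 139.6], [101.8, 43.9], 0.5]
scene blue_box_center 0.96 [452. 218.] n 3538 ztop 0.188 toprect [[570.5, 190.3], [101.9, 43.9], 0.0]
scene yellow_box_center 0.97 [393. 199.] n 3314 ztop 0.188 toprect [[572.1, 88.6], [101.1, 44.1], 0.5]
scene yellow_box_center 0.63 [347. 270.] n 3030 ztop 0.132 toprect [[707.4, 64.8], [73.9, 33.8], 53.0]
scene tray 0.75 [239. 154.] n 2979 ztop 0.05 toprect [[509.2, -268.2], [311.2, 119.9], 32.9]
top red_box_center 0.79 [225. 205.] n 1615 ztop 0.189 toprect [[568.5, 132.2], [51.6, 98.4], 89.9]
top blue_box_center 0.6 [194. 204.] n 1634 ztop 0.189 toprect [[568.6, 188.1], [44.8, 99.2], 89.9]
top yellow_box_center 0.93 [256. 203.] n 1903 ztop 0.189 toprect [[569.4, 86.9], [99.6, 44.6], 0.4]
top yellow_box_center 0.68 [334. 172.] n 3712 ztop 0.24 toprect [[618.2, -64.9], [135.1, 60.0], 55.4]
top yellow_box_center 0.64 [269. 137.] n 986 ztop 0.133 toprect [[704.2, 62.1], [74.7, 32.8], 51.9]
```

```bash
python3 - <<'E'
from h import *
z=np.load('pics/top0.npz'); a=cv2.resize(z['im'][110:275,160:480],None,fx=2.5,fy=2.5,interpolation=cv2.INTER_CUBIC)
save(a,'topcrop0')
z=np.load('pics/scene0.npz'); a=cv2.resize(z['im'][100:330,200:500],None,fx=2.5,fy=2.5,interpolation=cv2.INTER_CUBIC)
save(a,'scenecrop0')
E
```

```text
(no output)
```

View pics/topcrop0.png

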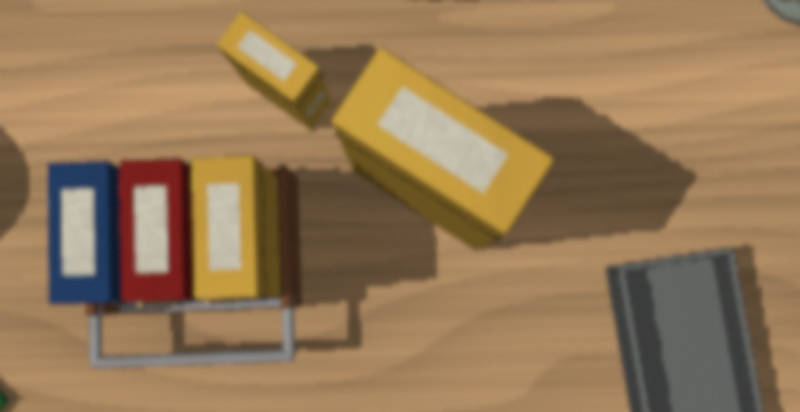

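View pics/scenecrop0.png

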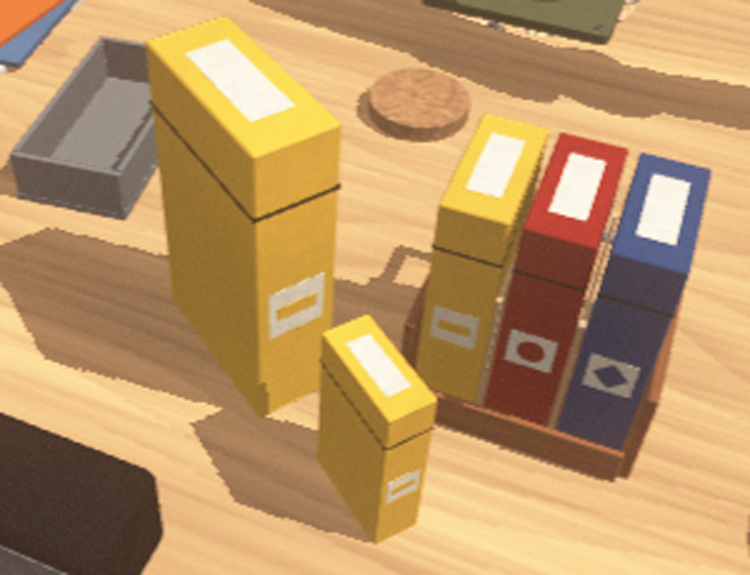

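```bash
python3 - <<'E'
from h import *
# tray rim from depth, both views
for n,(r0,r1,c0,c1) in dict(top=(195,315,390,485),scene=(105,195,195,275)).items():
    z=np.load(f'pics/{n}0.npz'); d=z['d']; P=pts(n,d)[r0:r1,c0:c1].reshape(-1,3); im=z['im'][r0:r1,c0:c1].reshape(-1,3).astype(int)
    grey=(im.max(1)-im.min(1))<45
    k=grey&(P[:,2]>0.044)&(P[:,2]<0.056)
    q=(P[k,:2]*1000).astype(np.float32)
    # largest cluster
    print(n,k.sum(),np.round(P[k].min(0),3),np.round(P[k].max(0),3),cv2.minAreaRect(q))
    f=grey&(P[:,2]<0.02)&(P[:,2]>0.002); print('floor z',np.median(P[f,2]) if f.sum() else None,f.sum())
# rail in top view
z=np.load('pics/top0.npz'); P=pts('top',z['d'])
for (r,c) in [(253,237),(254,215),(254,260),(244,198),(244,276)]: print(r,c,np.round(P[r,c],3))
E
```

```text
top 868 [ 0.352 -0.34   0.044] [ 0.551 -0.219  0.054] ((450.96343994140625, -279.8956298828125), (189.7256317138672, 100.73387908935547), 7.344086647033691)
floor z 0.0063586990888621076 3255
scene 477 [ 0.362 -0.337  0.044] [ 0.552 -0.216  0.052] ((453.74322509765625, -276.63720703125), (190.6352081298828, 100.28649139404297), 7.307255268096924)
floor z 0.006649845305015778 1595
253 237 [0.472 0.135 0.074]
254 215 [0.472 0.18  0.077]
254 260 [0.469 0.089 0.075]
244 198 [0.493 0.215 0.074]
244 276 [0.488 0.056 0.074]
```

Both views agree. The red box is in the middle place, with its top centre at about (0.570, 0.138), top at 0.188 and yaw near 0. The tray is at (0.452, -0.278) with yaw +7.3° and its floor at 6 mm.

Three boxes look like the yellow one:
- The large one is at top px (336,168), 0.24 m tall.
- The small one is at (269,135), 0.13 m tall.
- The one in the rack is at (250,200), 0.188 m tall. It is the middle-sized one, so it is the one meant, and the crop confirms this.

I'll move to behind the red box with the fingers shut.

```bash
python3 -m pendant '[[[0,0,0.04,1.2,0],[0.043,-0.031,0.01,1.2,0],[0.043,-0.031,0.005,1.2,0],[0.043,-0.031,0.005,1.2,0],[0.043,-0.031,0,1.2,0],[0.043,-0.031,0,1.2,0],[0.043,-0.031,0,1.2,0],[0.043,-0.031,0,1.2,0],[0.043,-0.031,0,1.2,0],[0.043,-0.031,0,1.2,0],[0.043,-0.031,0,1.2,0],[0.043,-0.031,0,1.2,0],[0.043,-0.031,0,0,0],[0,0,0,0,0]]]' 60
```

```text
clock: 2.35
eef_pos: [0.6621, 0.1235, 0.2924]
eef_rot: [-0.007, 1.0, 0.003, 0.002]
ft_force: [-0.9, -0.1, 0.1]
grip_width: -0.002
```

```bash
python3 -m pendant '[[[-0.018,0.015,-0.03,-0.8,0],[0,0,0,0,0]]]'; python3 - <<'E'
from h import *
s=ctrl.observe();print(s['eef_pos'],s['eef_rot'])
im,d=ctrl.read_camera('scene'); save(cv2.resize(im[80:300,270:510],None,fx=2.5,fy=2.5),'s1')
im,d=ctrl.read_camera('wrist'); save(im,'w1'); print(ctrl.camera_model('wrist'))
E
```

```text
clock: 2.6
eef_pos: [0.6426, 0.1384, 0.2605]
eef_rot: [0.001, 1.0, 0.002, 0.001]
ft_force: [0.5, -0.2, 0.6]
grip_width: -0.002
[0.64256592 0.13843638 0.26051568] [9.36709980e-04 9.99996161e-01 2.47531812e-03 8.21030059e-04]
{'fx': 309.70691628693146, 'fy': 309.70691628693146, 'cx': 318.41128783889627, 'cy': 198.5928389828003, 'tool_from_camera': array([[-2.11975427e-04,  9.50394363e-01,  3.11047440e-01,
         7.97561522e-02],
       [ 9.99999688e-01,  4.38309151e-04, -6.57749137e-04,
        -4.19440426e-05],
       [-7.61456012e-04,  3.11047204e-01, -9.50394159e-01,
        -1.43106880e-01],
       [ 0.00000000e+00,  0.00000000e+00,  0.00000000e+00,
         1.00000000e+00]])}
```

View pics/s1.png

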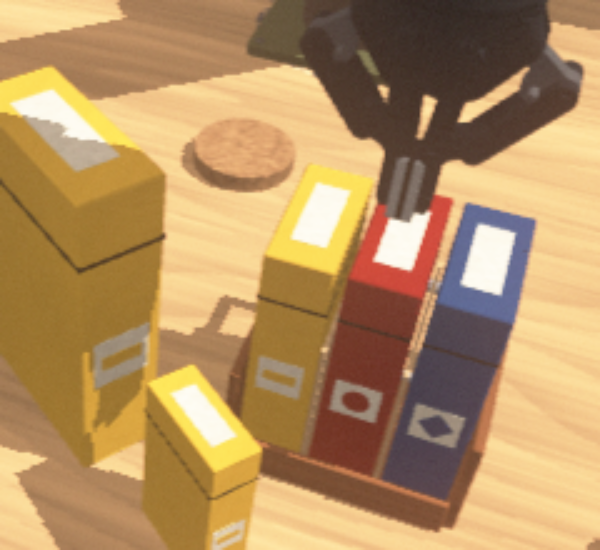

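View pics/w1.png

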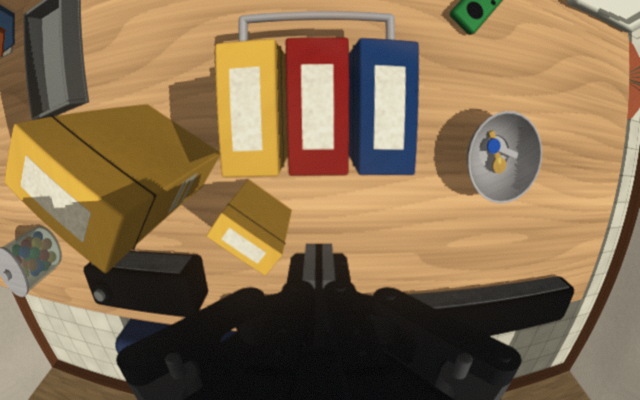

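The wrist view has the red box at column 317, in line with the fingers at 318. The fingers are behind its back edge (row about 174). I'll check that edge numerically from the wrist view.

```bash
cat >> h.py <<'E'
from scipy.spatial.transform import Rotation as R
def wray(u,v,s):
    m=ctrl.camera_model('wrist'); x=u-m['cx'];y=v-m['cy'];r=np.hypot(x,y);a=r/m['fx']
    dcv=np.array([np.sin(a)*x/r,-np.sin(a)*y/r,-np.cos(a)])
    T=np.eye(4);T[:3,:3]=R.from_quat(s['eef_rot']).as_matrix();T[:3,3]=s['eef_pos']
    W=T@m['tool_from_camera']; return W[:3,3],W[:3,:3]@dcv
def wplane(u,v,s,z):
    o,d=wray(u,v,s); return o+d*(z-o[2])/d[2]
E
python3 - <<'E'
from h import *
s=ctrl.observe()
for u,v in [(286,174),(349,174),(288,38),(347,38),(417,174),(218,175),(279,175),(352,174)]: print(u,v,np.round(wplane(u,v,s,0.188),4))
E
```

```text
286 174 [0.6209 0.1155 0.188 ]
349 174 [0.6211 0.1616 0.188 ]
288 38 [0.5227 0.1184 0.188 ]
347 38 [0.5228 0.1592 0.188 ]
417 174 [0.6207 0.2137 0.188 ]
218 175 [0.6208 0.0634 0.188 ]
279 175 [0.6216 0.1103 0.188 ]
352 174 [0.6211 0.1638 0.188 ]
```

```bash
python3 -m pendant '[[[0,0,-0.045,0,0],[0,0,-0.03,0,0],[0,0,-0.015,0,0],[0,0,-0.005,0,0]]]'
```

```text
clock: 3.2
eef_pos: [0.6551, 0.1405, 0.1788]
eef_rot: [0.0, 1.0, 0.005, 0.017]
ft_force: [-0.2, 0.9, 1.0]
grip_width: 0.001
```

```bash
python3 -m pendant '[[[0,0,0,0,0],[0,0,0,0,0]]]'; python3 -c "
from rig import ctrl
s=ctrl.observe();print(s['q'],s['tau'],s['ft_force'],s['qvel'])"
```

```text
clock: 3.45
eef_pos: [0.657, 0.1409, 0.1815]
eef_rot: [0.0, 1.0, 0.006, 0.019]
ft_force: [-0.3, -0.2, 0.5]
grip_width: -0.002
[0.20981586 0.50605546 0.11283809 1.13832171 0.00299039 0.21026717] [ 7.38981238e-03 -5.40114462e+01  2.56144631e+01 -3.48391766e-01
  1.14661807e-02  3.33650735e-05] [-0.34328426 -0.22277775  0.48018408] [-0.00054658 -0.00505812  0.01526879  0.00487819  0.00119995 -0.00038165]
```

```bash
python3 - <<'E'
from h import *
im,d=ctrl.read_camera('scene'); save(im,'s2')
E
```

```text
(no output)
```

View pics/s2.png

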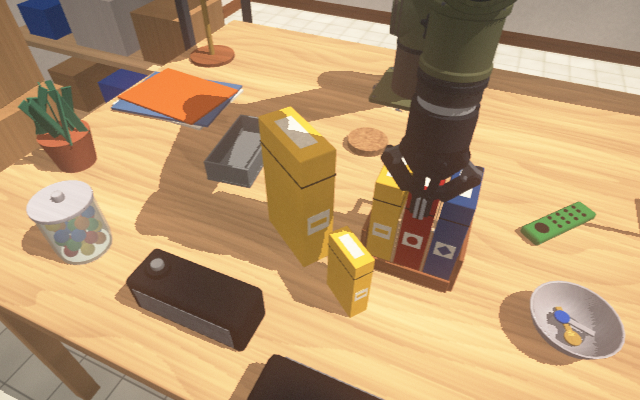

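Nothing is touching. The 2° tilt and the +x drift come from tracking lag on fast descents, so I'll use smaller steps.

```bash
python3 -m pendant '[[[-0.004,0,-0.006,0,0],[-0.004,-0.001,-0.006,0,0],[-0.002,-0.001,-0.005,0,0],[0,0,0,0,0]]]'
```

```text
clock: 4.0
eef_pos: [0.6462, 0.1387, 0.1641]
eef_rot: [0.0, 1.0, 0.006, 0.019]
ft_force: [-0.7, -0.3, 0.0]
grip_width: 0.001
```

```bash
python3 -m pendant '[[[-0.007,0,0,0,0],[-0.007,0,0,0,0],[-0.007,0,0.003,0,0],[-0.007,0,0.004,0,0],[-0.007,0,0.004,0,0],[-0.007,0,0.004,0,0],[0,0,0,0,0]]]'; python3 - <<'E'
from h import *
im,d=ctrl.read_camera('scene'); save(cv2.resize(im[80:300,270:510],None,fx=2.5,fy=2.5),'s3')
E
```

```text
clock: 4.88
eef_pos: [0.6016, 0.1389, 0.1813]
eef_rot: [0.0, 1.0, 0.006, 0.02]
ft_force: [0.6, 0.7, 0.0]
grip_width: 0.002
```

View pics/s3.png

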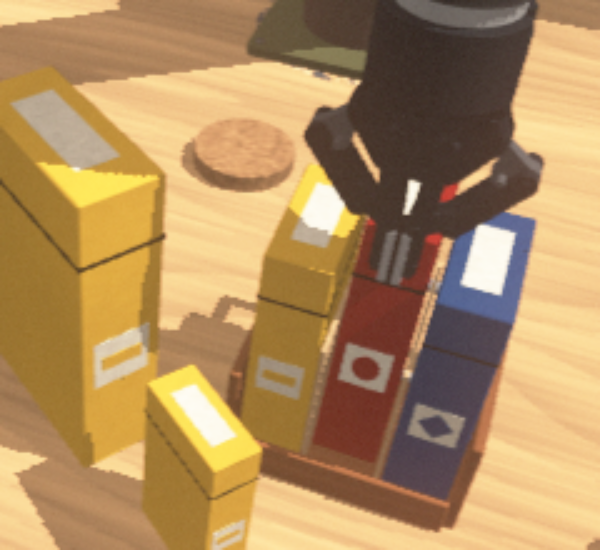

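The red box is tipping cleanly and its neighbours haven't moved. I'll carry on along the arc.

```bash
python3 -m pendant '[[[-0.007,0,0.002,0,0],[-0.007,0,0.002,0,0],[-0.007,0,0.002,0,0],[-0.007,0,0.002,0,0],[-0.007,0,0.001,0,0],[-0.007,0,0.001,0,0],[-0.006,0,0,0,0],[-0.005,0,0,0,0],[0,0,0,0,0]]]'; python3 - <<'E'
from h import *
im,d=ctrl.read_camera('scene'); save(cv2.resize(im[80:300,270:510],None,fx=2.5,fy=2.5),'s4')
im,d=ctrl.read_camera('wrist'); save(im,'w4')
E
```

```text
clock: 6.05
eef_pos: [0.5446, 0.1387, 0.1914]
eef_rot: [0.0, 1.0, 0.006, 0.02]
ft_force: [-0.2, -0.3, -0.1]
grip_width: 0.001
```

View pics/s4.png

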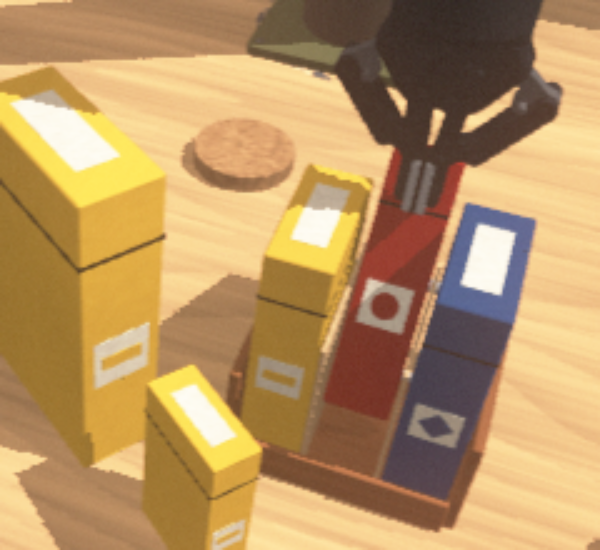

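View pics/w4.png

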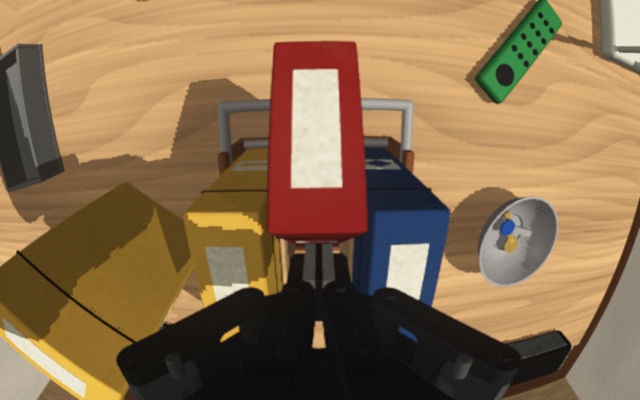

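```bash
python3 -m pendant '[[[-0.005,0,0,0,0],[-0.005,0,0,0,0],[-0.005,0,0,0,0],[-0.005,0,0,0,0],[0,0,0,0,0]]]'; python3 - <<'E'
from h import *
im,d=ctrl.read_camera('scene'); save(cv2.resize(im[80:300,270:510],None,fx=2.5,fy=2.5),'s5')
im,d=ctrl.read_camera('wrist'); save(im,'w5')
E
```

```text
clock: 6.78
eef_pos: [0.5238, 0.1387, 0.1912]
eef_rot: [0.0, 1.0, 0.006, 0.02]
ft_force: [0.7, -1.0, -0.1]
grip_width: -0.001
```

View pics/w5.png

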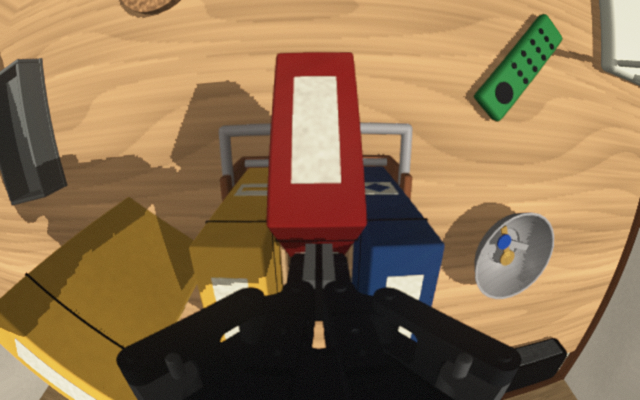

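View pics/s5.png

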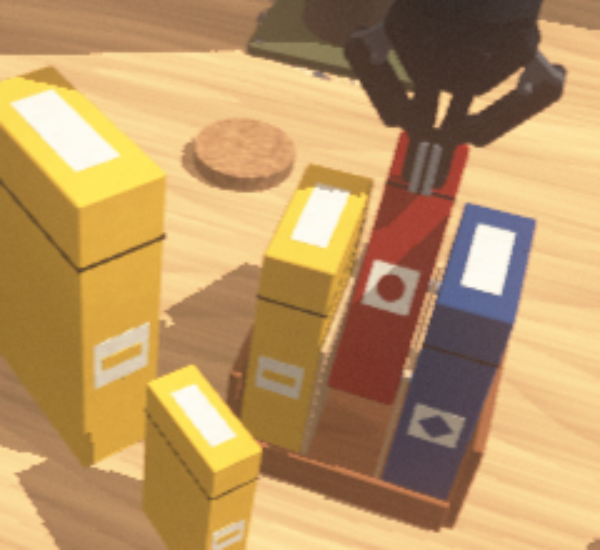

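It has tipped past 30°. I'll back the finger off, rise clear, and check that it leans by itself.

```bash
python3 -m pendant '[[[0.01,0,0.01,0,0],[0.01,0,0.02,0,0],[0,0,0.025,0,0],[-0.01,0,0.025,0,0.3],[-0.02,0,0.025,0,1],[-0.03,0,0.015,0,1],[0,0,0,0,1]]]'; python3 - <<'E'
from h import *
s=ctrl.observe()
im,d=ctrl.read_camera('scene'); save(cv2.resize(im[80:300,270:510],None,fx=2.5,fy=2.5),'s6'); np.savez('pics/s6.npz',im=im,d=d)
im,d=ctrl.read_camera('wrist'); save(im,'w6')
im,d=ctrl.read_camera('top'); save(im,'t6'); np.savez('pics/t6.npz',im=im,d=d)
E
```

```text
clock: 7.75
eef_pos: [0.4848, 0.1387, 0.3142]
eef_rot: [0.001, 1.0, 0.006, 0.02]
ft_force: [0.8, 0.6, -0.7]
grip_width: 0.845
```

View pics/w6.png

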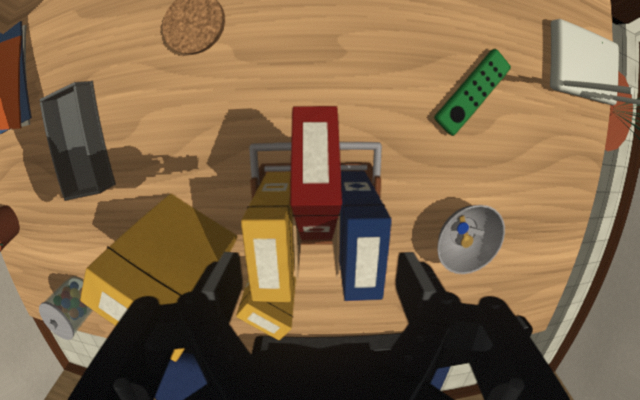

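View pics/s6.png

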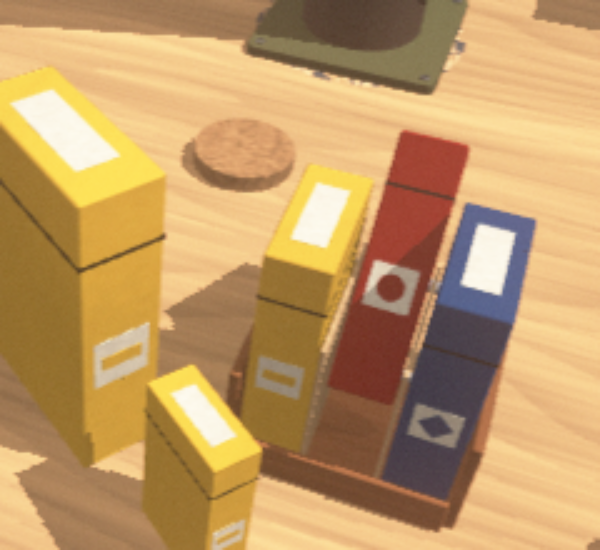

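View pics/t6.png

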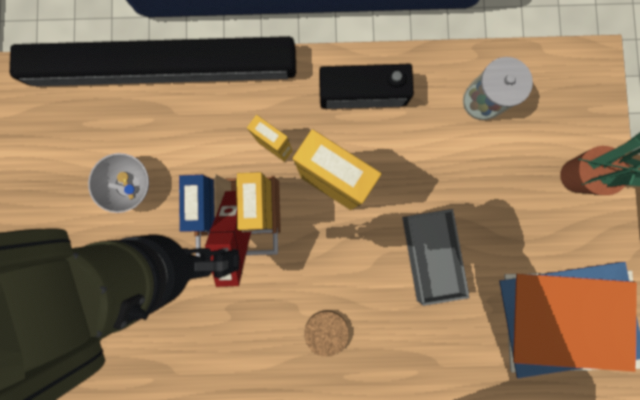

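The red box leans on the rail with nothing touching it (top edge in the wrist view at rows 107–206, columns 292–341). Next I'll measure its pose from depth and the wrist view.

```bash
python3 - <<'E'
from h import *
s=ctrl.observe()
for u,v,z in [(292,107,.154),(338,107,.154),(291,206,.212),(341,206,.212)]: print(u,v,np.round(wplane(u,v,s,z),4))
for n in ['scene','top']:
    z=np.load('pics/%s6.npz'%n[0]);im=z['im'].astype(int);P=pts(n,z['d'])
    k=(im[...,0]>80)&(im[...,1]<60)&(im[...,2]<70)&(P[...,2]>0.03)&(P[...,0]<.62)&(P[...,0]>.35)&(P[...,1]>.09)&(P[...,1]<.19)
    p=P[k]; print(n,len(p),np.round(np.percentile(p,[1,50,99],axis=0),3))
    c=p-p.mean(0); 
    if n=='scene':
        u,S,vt=np.linalg.svd(c,full_matrices=False); print('normal',vt[2],S, 'tilt',np.degrees(np.arctan2(vt[2][2],vt[2][0])))
    b=p[p[:,2]>np.percentile(p[:,2],97)]; print('highest',np.round(b.mean(0),3))
E
```

```text
292 107 [0.4181 0.1156 0.154 ]
338 107 [0.4183 0.1593 0.154 ]
291 206 [0.4962 0.117  0.212 ]
341 206 [0.4964 0.1588 0.212 ]
scene 1091 [[0.54  0.119 0.073]
 [0.581 0.141 0.101]
 [0.602 0.16  0.154]]
normal [-0.79483351 -0.00328653 -0.60681867] [0.82783454 0.3923867  0.03853119] tilt -142.6399381009529
highest [0.54  0.152 0.154]
top 914 [[0.421 0.114 0.071]
 [0.505 0.134 0.178]
 [0.546 0.157 0.213]]
highest [0.494 0.122 0.25 ]
```

The tilt is 37.4°, with the top front corner at (0.418, 0.154), the top back corner at (0.497, 0.212) and y centre 0.138. My grasp point is x≈0.448, z≈0.158, so TCP z≈0.139. I'll descend in gentle steps.

```bash
python3 -m pendant '[[[-0.02,0,-0.01,0,1],[-0.017,0,-0.02,0,1],[0,0,-0.02,0,1],[0,0,-0.02,0,1],[0,0,-0.02,0,1],[0,0,-0.02,0,1],[0,0,-0.01,0,1],[0,0,0,0,1]]]'
```

```text
clock: 8.9
eef_pos: [0.4511, 0.1379, 0.1816]
eef_rot: [0.002, 1.0, 0.004, 0.015]
ft_force: [1.0, 0.8, 1.1]
grip_width: 0.999
```

```bash
python3 -m pendant '[[[-0.002,0,-0.012,0,1],[-0.001,0,-0.012,0,1],[0,0,-0.01,0,1],[0,0,-0.008,0,1],[0,0,0,0,1]]]'; python3 - <<'E'
from h import *
im,d=ctrl.read_camera('scene'); save(cv2.resize(im[80:300,270:510],None,fx=2.5,fy=2.5),'s7')
im,d=ctrl.read_camera('wrist'); save(im,'w7')
E
```

```text
clock: 9.52
eef_pos: [0.449, 0.1382, 0.1377]
eef_rot: [0.002, 1.0, 0.004, 0.016]
ft_force: [-0.1, 0.3, -1.1]
grip_width: 0.997
```

View pics/w7.png

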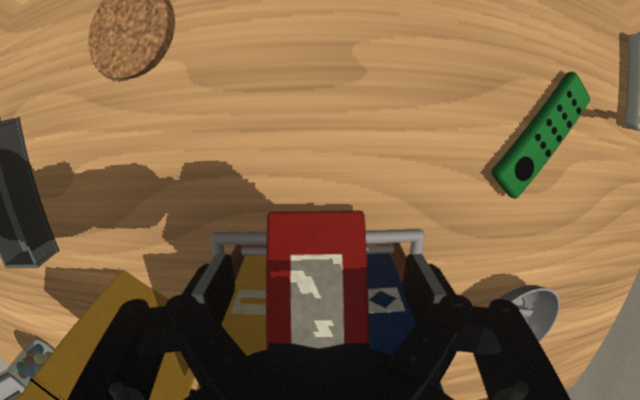

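View pics/s7.png

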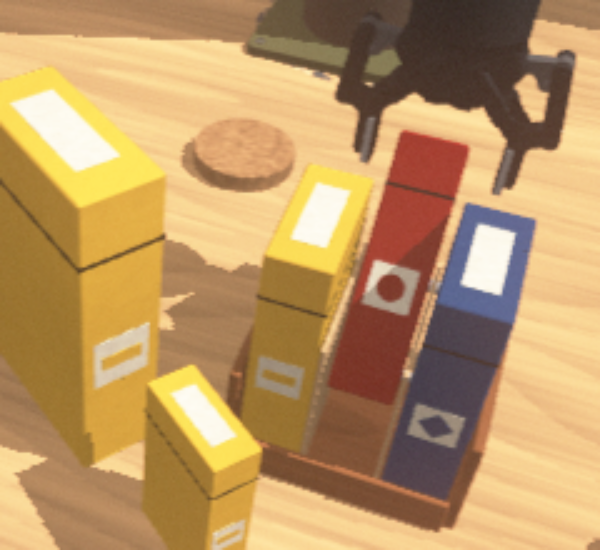

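The fingers straddle the red box near its top and nothing is being pressed. I'll close at 40 N.

```bash
python3 -m pendant '[[[0,0,0,0,0.2],[0,0,0,0,0.2],[0,0,0,0,0.2],[0,0,0,0,0.2],[0,0,0,0,0.2]]]' 40
```

```text
clock: 10.25
eef_pos: [0.4506, 0.1386, 0.1395]
eef_rot: [0.002, 1.0, 0.005, 0.018]
ft_force: [0.1, 0.1, -0.8]
grip_width: 0.506
```

Gripped at 0.506, about 43–44 mm. Now I'll draw it out along its length.

```bash
python3 -m pendant '[[[-0.004,0,0.006,0,0.2],[-0.007,0,0.01,0,0.2],[-0.007,0,0.01,0,0.2],[-0.007,0,0.01,0,0.2],[-0.007,0,0.01,0,0.2],[-0.007,0,0.01,0,0.2],[0,0,0,0,0.2]]]' 40; python3 - <<'E'
from h import *
im,d=ctrl.read_camera('scene'); save(cv2.resize(im[60:280,270:510],None,fx=2.5,fy=2.5),'s8')
E
```

```text
clock: 11.12
eef_pos: [0.4071, 0.1384, 0.1995]
eef_rot: [0.002, 1.0, 0.005, 0.017]
ft_force: [0.2, 0.1, -2.4]
grip_width: 0.509
```

View pics/s8.png

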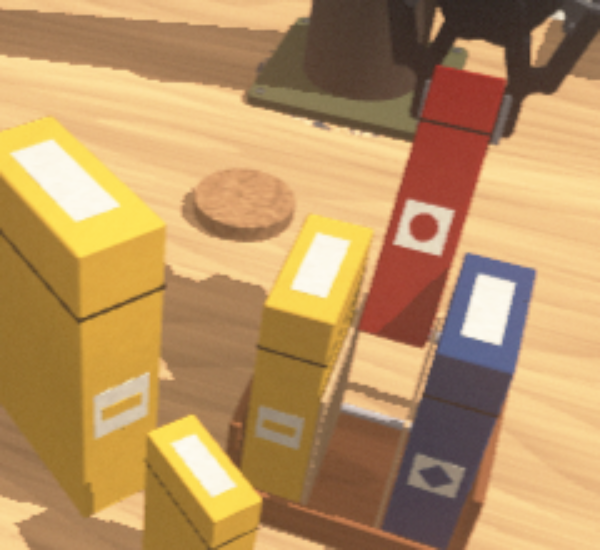

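Drawing well, and the neighbours are still standing. I'll continue until it is clear of the row and the rail.

```bash
python3 -m pendant '[[[-0.007,0,0.01,0,0.2],[-0.008,0,0.012,0,0.2],[-0.008,0,0.012,0,0.2],[-0.008,0,0.012,0,0.2],[-0.008,0,0.012,0,0.2],[-0.007,0,0.012,0,0.2],[-0.005,0,0.012,0,0.2],[-0.003,0,0.012,0,0.2],[0,0,0,0,0.2]]]' 40; python3 - <<'E'
from h import *
im,d=ctrl.read_camera('scene'); save(im,'s9')
im,d=ctrl.read_camera('wrist'); save(im,'w9')
E
```

```text
clock: 12.3
eef_pos: [0.3494, 0.1384, 0.3]
eef_rot: [0.002, 1.0, 0.005, 0.018]
ft_force: [1.3, 0.2, -2.6]
grip_width: 0.51
```

View pics/s9.png

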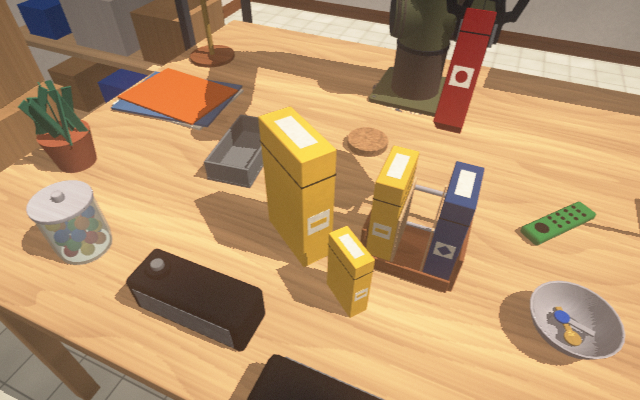

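View pics/w9.png

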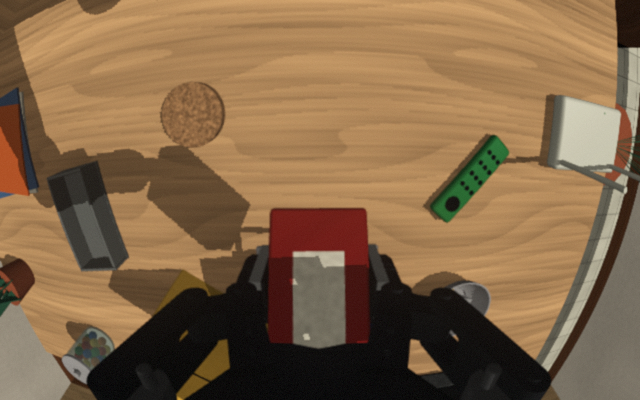

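The red box is out and held, and both neighbours are standing. I'll measure the tilt in the grip, then ease the grip to 20 N to see whether gravity swings it upright.

```bash
cat >> h.py <<'E'
def redface(n='scene',lo=(.2,-.5,.02),hi=(.56,.3,.45)):
    im,d=ctrl.read_camera(n); P=pts(n,d); i=im.astype(int)
    k=(i[...,0]>70)&(i[...,1]<0.5*i[...,0])&(i[...,2]<0.6*i[...,0])&(P>lo).all(-1)&(P<hi).all(-1)&(d>0)
    nl,l,st,c=cv2.connectedComponentsWithStats(k.astype(np.uint8)); 
    k=l==(1+np.argmax(st[1:,4])); p=P[k]
    # RANSAC-ish plane: iterate SVD with trimming
    q=p
    for _ in range(6):
        c=q.mean(0); u,S,vt=np.linalg.svd(q-c,full_matrices=False); nn=vt[2]
        r=abs((p-c)@nn); q=p[r<max(.004,np.percentile(r,50))]
    if nn[0]<0: nn=-nn
    return im,p,q,nn
E
python3 - <<'E'
from h import *
im,p,q,n=redface(); print(len(p),len(q),n,'tilt',np.degrees(np.arctan2(n[2],n[0])),np.round(np.percentile(p,[1,50,99],axis=0),3))
E
python3 -m pendant '[[[0,0,0,0,0.2],[0,0,0,0,0.2],[0,0,0,0,0.2],[0,0,0,0,0.2]]]' 20
python3 - <<'E'
from h import *
im,p,q,n=redface(); print(len(p),len(q),n,'tilt',np.degrees(np.arctan2(n[2],n[0])),np.round(np.percentile(p,[1,50,99],axis=0),3))
E
```

```text
2345 2342 [ 7.95968834e-01 -7.17270653e-04  6.05337180e-01] tilt 37.25312017813157 [[0.417 0.117 0.233]
 [0.463 0.14  0.282]
 [0.499 0.161 0.341]]
clock: 12.95
eef_pos: [0.3484, 0.1377, 0.2971]
eef_rot: [0.002, 1.0, 0.004, 0.015]
ft_force: [0.5, 0.5, -2.6]
grip_width: 0.509
2321 2318 [ 0.79847526 -0.00319003  0.60201917] tilt 37.014866775099975 [[0.417 0.117 0.231]
 [0.461 0.139 0.28 ]
 [0.499 0.16  0.339]]
```

Even at 20 N the box stays at 37°, because the pads hold it too stiffly to swing. So I'll carry it to the tray, lean it in there with its foot on the floor and its spine on the near wall, and re-grip it near the top back corner. Dragging +x with the foot on the floor should then bring it upright. First, the box pose relative to the TCP.

```bash
python3 - <<'E'
from h import *
s=ctrl.observe(); t=s['eef_pos']
im,p,q,n=redface()
b=np.array([n[0],0,n[2]]);b/=np.linalg.norm(b); a=np.array([-b[2],0,b[0]])
c=q.mean(0)
print('back plane b-offset from tcp',(c-t)@b,' a range',np.percentile((q-t)@a,[.5,1,99,99.5]))
bb=(c-t)@b-0.1; a0=np.percentile((q-t)@a,.5)
print('corner rel tcp',np.round(bb*b+a0*a,4), 'alt via top', np.round(bb*b+(np.percentile((q-t)@a,99.5)-.175)*a,4), 'yaw',np.degrees(np.arctan2(n[1],n[0])), 'y',np.percentile(q[:,1],[1,99]))
E
python3 -m pendant '[[[-0.001,-0.015,0.005,0.5,0.2],[-0.001,-0.031,0.005,0.5,0.2],[-0.001,-0.031,0,0.5,0.2],[-0.001,-0.031,0,0.5,0.2],[-0.001,-0.031,0,0.5,0.2],[-0.001,-0.031,0,0.5,0.2],[-0.001,-0.031,0,0.5,0.2],[-0.001,-0.031,0,0.5,0.2],[-0.001,-0.031,0,0.5,0.2],[-0.001,-0.031,0,0.5,0.2],[-0.001,-0.031,0,0.5,0.2],[-0.001,-0.031,0,0.5,0.2],[-0.001,-0.031,0,0.5,0.2],[-0.001,-0.031,0,0.5,0.2],[0,-0.015,0,0.5,0.2],[0,0,0,0,0.2]]]' 60
```

```text
back plane b-offset from tcp 0.08012800341406459  a range [-0.14389684 -0.14331491 -0.00736196 -0.00673089]
corner rel tcp [ 0.0707 -0.     -0.1269] alt via top [ 0.0935 -0.     -0.1571] yaw -0.04539816519364177 y [0.11700785 0.16001643]
clock: 15.05
eef_pos: [0.3336, -0.3102, 0.3085]
eef_rot: [-0.066, 0.998, 0.003, 0.017]
ft_force: [-0.0, 0.3, -2.3]
grip_width: 0.504
```

```bash
python3 -m pendant '[[[-0.005,0.016,-0.01,-0.5,0.2],[0,0,-0.02,0,0.2],[0,0,-0.02,0,0.2],[0,0,-0.02,0,0.2],[0,0,-0.02,0,0.2],[0,0,-0.02,0,0.2],[0,0,-0.01,0,0.2],[0,0,0,0,0.2]]]' 60; python3 - <<'E'
from h import *
im,p,q,n=redface(); save(im,'s10'); print(len(q),'tilt',np.degrees(np.arctan2(n[2],np.hypot(n[0],n[1]))),'yaw',np.degrees(np.arctan2(n[1],n[0])))
im,d=ctrl.read_camera('top'); save(cv2.resize(im[150:350,330:530],None,fx=3,fy=3),'t10')
im,d=ctrl.read_camera('wrist'); save(im,'w10')
E
```

```text
clock: 16.05
eef_pos: [0.3284, -0.2842, 0.1867]
eef_rot: [-0.066, 0.998, 0.005, 0.018]
ft_force: [-0.0, -0.0, -1.2]
grip_width: 0.504
1306 tilt 7.291705987976503 yaw 88.8172287063999
```

View pics/s10.png

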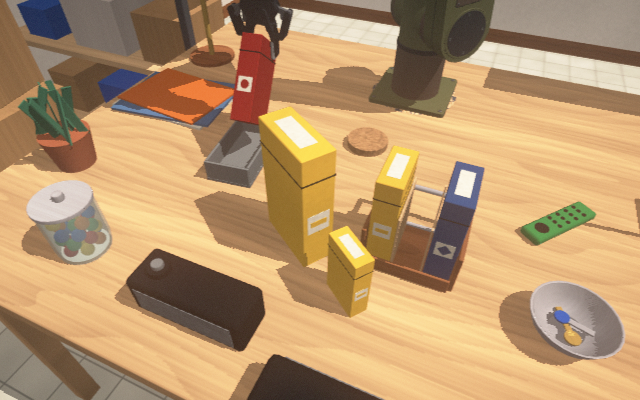

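View pics/t10.png

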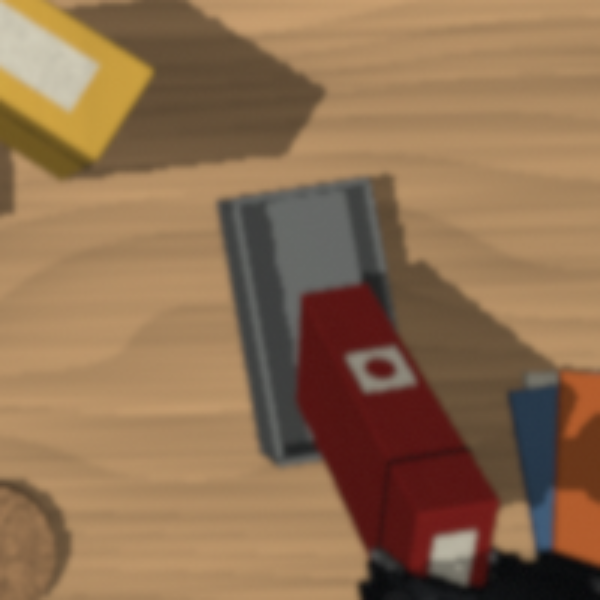

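View pics/w10.png

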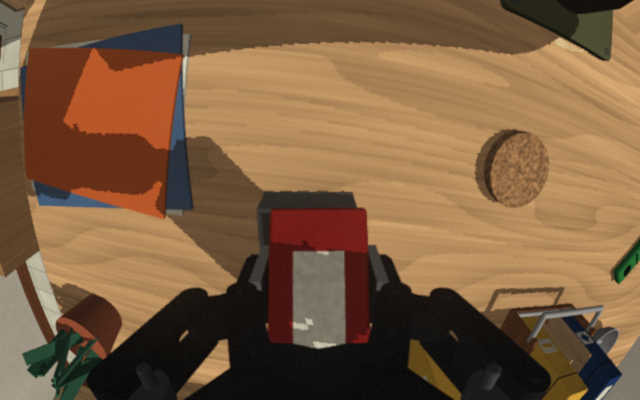

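The wrist view shows the box about 10 mm to the +y side of the tray's centre line (box centre at column 318, tray at 308). My TCP arithmetic agrees, so I'll shift -10 mm in y and lower.

```bash
python3 -m pendant '[[[-0.001,-0.01,0,-0.4,0.2],[-0.001,0,-0.012,0,0.2],[0,0,-0.012,0,0.2],[0,0,-0.01,0,0.2],[0,0,-0.006,0,0.2],[0,0,0,0,0.2]]]' 60; python3 - <<'E'
from h import *
im,p,q,n=redface(); print(n)
im,d=ctrl.read_camera('top'); save(cv2.resize(im[150:350,330:530],None,fx=3,fy=3),'t11')
im,d=ctrl.read_camera('wrist'); save(im,'w11')
E
```

```text
clock: 16.95
eef_pos: [0.3272, -0.2966, 0.1455]
eef_rot: [-0.062, 0.998, 0.003, 0.019]
ft_force: [0.1, -0.5, -2.5]
grip_width: 0.503
[0.08954002 0.98409262 0.15344149]
```

View pics/t11.png

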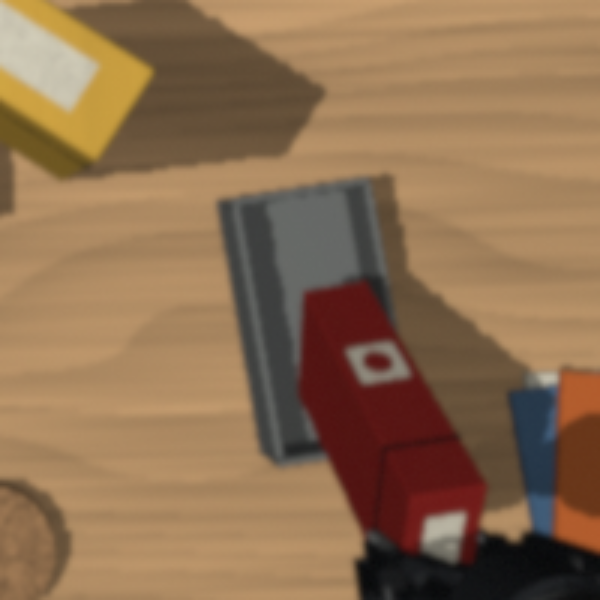

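View pics/w11.png

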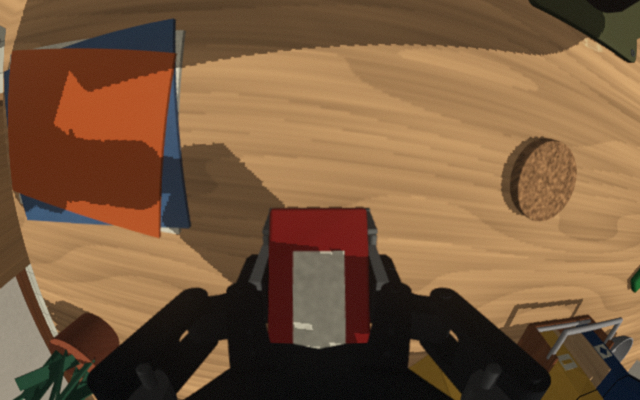

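```bash
python3 - <<'E'
from h import *
m=ctrl.camera_model('top');T=np.array(m['T'])
for u,v in [(330+303/3,150+293/3),(330+365/3,150+283/3)]:
    r=T[:3,:3]@np.array([(u-m['cx'])/m['fx'],-(v-m['cy'])/m['fy'],-1]); p=T[:3,3]+r*(.078-T[2,3])/r[2]
    e=p[:2]-[.452,-.278]; c,s=np.cos(np.radians(7.3)),np.sin(np.radians(7.3)); print(p,'tray',c*e[0]+s*e[1],-s*e[0]+c*e[1])
E
python3 -m pendant '[[[0,0.002,-0.004,0,0.2],[0,0,-0.004,0,0.2],[0,0,-0.003,0,0.2],[0,0,0,0,0.2]]]' 60
```

```text
[ 0.47211998 -0.25851666  0.078     ] tray 0.02243254278798123 0.016768881045460034
[ 0.47764338 -0.30071424  0.078     ] tray 0.022549355024913335 -0.025788491478022015
clock: 17.6
eef_pos: [0.3284, -0.2954, 0.1354]
eef_rot: [-0.062, 0.998, 0.002, 0.02]
ft_force: [-0.7, -0.6, -2.8]
grip_width: 0.504
```

```bash
python3 -m pendant '[[[0,0,-0.002,0,0.2],[0,0,-0.002,0,0.2],[0,0,0,0,0.2]]]' 40;python3 -m pendant '[[[0,0,-0.002,0,0.2],[0,0,0,0,0.2]]]' 40
```

```text
clock: 17.98
eef_pos: [0.3284, -0.2957, 0.1333]
eef_rot: [-0.062, 0.998, 0.002, 0.021]
ft_force: [-0.2, 0.7, -1.7]
grip_width: 0.507
clock: 18.23
eef_pos: [0.3282, -0.2958, 0.1332]
eef_rot: [-0.062, 0.998, 0.001, 0.021]
ft_force: [0.2, 1.9, 0.4]
grip_width: 0.506
```

The foot is on the tray floor: the wrist force has gone from -2.8 N to about 0. I'll open slightly while still straddling it, and check that it leans stably.

```bash
python3 -m pendant '[[[0,0,0,0,0.56],[0,0,0,0,0.6],[0,0,0,0,0.6]]]' 40; python3 - <<'E'
from h import *
im,d=ctrl.read_camera('scene'); save(cv2.resize(im[0:200,180:340],None,fx=3,fy=3),'s12')
im,d=ctrl.read_camera('wrist'); save(im,'w12')
E
```

```text
clock: 18.6
eef_pos: [0.3292, -0.2967, 0.1333]
eef_rot: [-0.062, 0.998, 0.0, 0.022]
ft_force: [0.2, -0.2, 0.2]
grip_width: 0.598
```

View pics/s12.png

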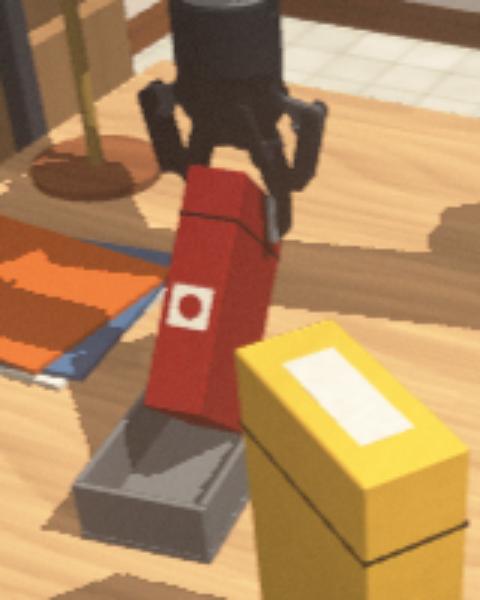

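View pics/w12.png

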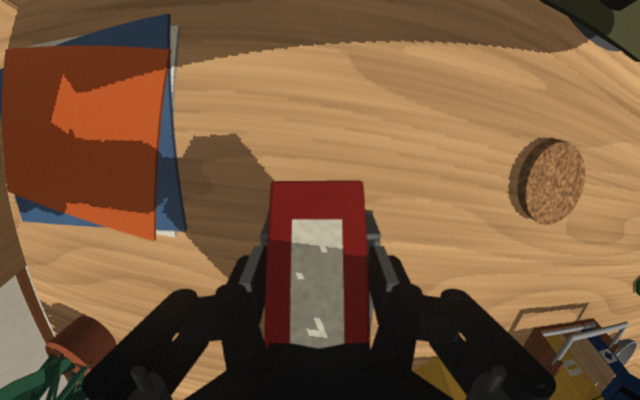

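The top has settled a little further out (front edge at row 209, now 181). I'll check whether it has stopped.

```bash
python3 -m pendant '[[[0,0,0,0,0.6],[0,0,0,0,0.6]]]' 40; python3 - <<'E'
from h import *
im,d=ctrl.read_camera('wrist'); save(im,'w13')
a=cv2.imread('pics/w12.png').astype(int)
def fr(i): 
    k=(i[:,318,0]>90)&(i[:,318,1]<50); return np.where(k)[0][:2]
print(fr(a[...,::-1]),fr(im.astype(int)))
im,d=ctrl.read_camera('top'); save(cv2.resize(im[150:350,330:530],None,fx=3,fy=3),'t13')
P=pts('top',d); i=im.astype(int)
k=(i[...,0]>60)&(i[...,1]<0.5*i[...,0])&(i[...,2]<.6*i[...,0])&(P[...,1]<-.2)&(P[...,1]>-.4)&(P[...,2]>.04)&(P[...,0]<.56)&(P[...,0]>.25)
k=cv2.morphologyEx(k.astype(np.uint8),cv2.MORPH_OPEN,np.ones((3,3)))>0
p=P[k]-[.452,-.278,0]; c,s=np.cos(np.radians(7.3)),np.sin(np.radians(7.3))
xt=c*p[:,0]+s*p[:,1]; yt=-s*p[:,0]+c*p[:,1]; z=p[:,2]
kk=abs(yt)<.015; 
for lo in np.arange(-.2,.06,.02):
    j=kk&(xt>lo)&(xt<lo+.02)
    if j.sum()>3: print(round(lo+.01,3),np.round(np.median(z[j]),3),j.sum())
E
```

```text
clock: 18.95
eef_pos: [0.3291, -0.2967, 0.1331]
eef_rot: [-0.062, 0.998, 0.0, 0.022]
ft_force: [-0.1, -0.7, -0.2]
grip_width: 0.602
[182 183] [182 183]
-0.11 0.194 64
-0.09 0.195 255
-0.07 0.175 252
-0.05 0.153 229
-0.03 0.13 50
-0.01 0.108 137
0.01 0.09 168
0.03 0.078 17
```

View pics/t13.png

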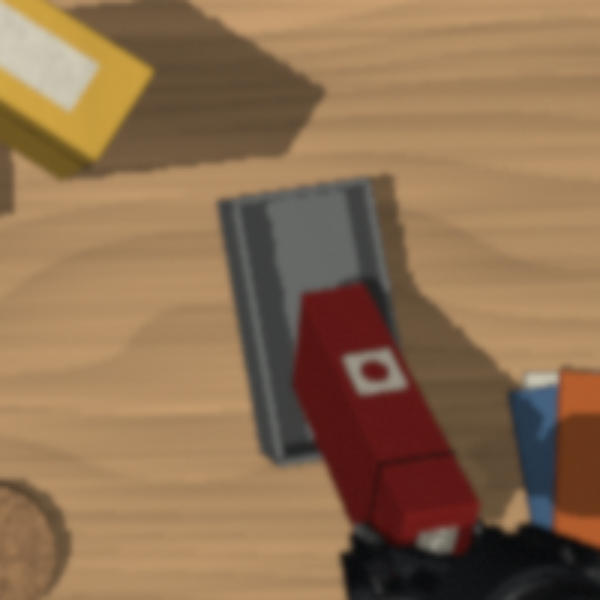

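It is stable, leaning at about 43° with its foot at tray x≈-45 mm and its top back corner at about (-91, z 202). I'll re-grip close to the back face near the top, at tray x≈-70 and TCP z≈0.147. There, dragging +x should turn it upright.

```bash
python3 -m pendant '[[[0,0,0.006,0,0.8],[0,0.002,0.006,0,0.8],[0.008,0.003,0.004,0,0.8],[0.012,0.002,0,0,0.8],[0.012,0.001,0,0,0.8],[0.012,0.001,0,0,0.8],[0.009,0.001,0,0,0.8],[0,0,0,0,0.8]]]' 40; python3 - <<'E'
from h import *
im,d=ctrl.read_camera('scene'); save(cv2.resize(im[0:200,180:340],None,fx=3,fy=3),'s14')
im,d=ctrl.read_camera('wrist'); save(im,'w14')
E
```

```text
clock: 20.05
eef_pos: [0.3873, -0.2859, 0.1504]
eef_rot: [-0.063, 0.998, 0.0, 0.023]
ft_force: [-0.8, -0.5, -0.1]
grip_width: 0.799
```

View pics/s14.png

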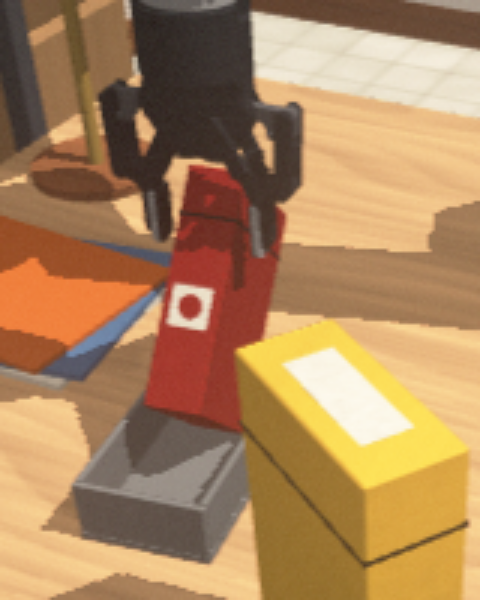

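View pics/w14.png

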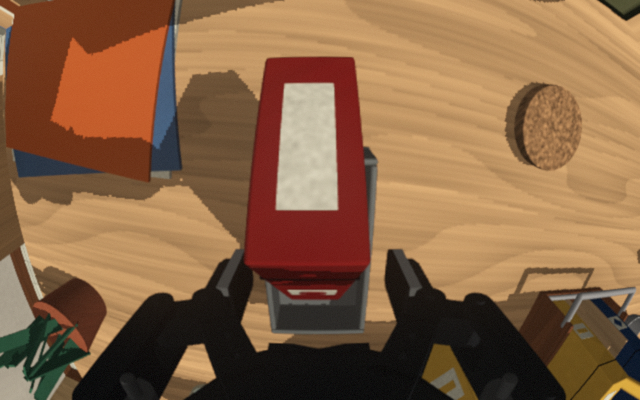

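```bash
python3 -m pendant '[[[-0.003,-0.004,-0.002,0,0.8],[0,0,0,0,0.8],[0,0,0,0,0.3],[0,0,0,0,0.3],[0,0,0,0,0.3],[0,0,0,0,0.3],[0,0,0,0,0.3]]]' 20; python3 - <<'E'
from h import *
im,d=ctrl.read_camera('wrist'); save(im,'w15')
E
```

```text
clock: 21.02
eef_pos: [0.3818, -0.29, 0.1482]
eef_rot: [-0.062, 0.998, 0.001, 0.022]
ft_force: [0.7, -1.0, -0.3]
grip_width: 0.511
```

View pics/w15.png

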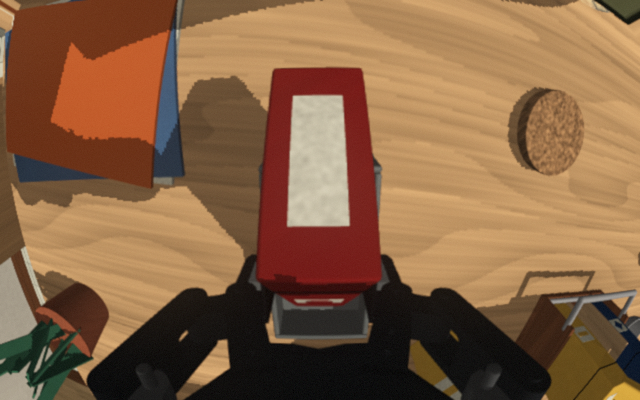

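```bash
python3 -m pendant '[[[0.006,0.001,-0.001,0,0.3],[0.006,0.001,0,0,0.3],[0.006,0.001,0,0,0.3],[0.006,0.001,0,0,0.3],[0,0,0,0,0.3]]]' 20; cat > look.py <<'E'
import sys
from h import *
im,d=ctrl.read_camera('top'); P=pts('top',d); i=im.astype(int)
k=(i[...,0]>60)&(i[...,1]<0.5*i[...,0])&(i[...,2]<.6*i[...,0])&(P[...,1]<-.2)&(P[...,1]>-.4)&(P[...,2]>.02)&(P[...,0]<.60)&(P[...,0]>.25)
k=cv2.morphologyEx(k.astype(np.uint8),cv2.MORPH_OPEN,np.ones((3,3)))>0
p=P[k]-[.452,-.278,0]; c,s=np.cos(np.radians(7.3)),np.sin(np.radians(7.3))
xt=c*p[:,0]+s*p[:,1]; yt=-s*p[:,0]+c*p[:,1]; z=p[:,2]
kk=abs(yt)<.015
for lo in np.arange(-.2,.1,.02):
    j=kk&(xt>lo)&(xt<lo+.02)
    if j.sum()>3: print(round(lo+.01,3),np.round(np.median(z[j]),3),j.sum())
save(cv2.resize(im[150:350,330:530],None,fx=3,fy=3),'t'+sys.argv[1])
im,d=ctrl.read_camera('wrist'); save(im,'w'+sys.argv[1])
im,d=ctrl.read_camera('scene'); save(cv2.resize(im[0:200,180:340],None,fx=3,fy=3),'s'+sys.argv[1])
E
python3 look.py 16
```

```text
clock: 21.7
eef_pos: [0.4052, -0.2869, 0.1492]
eef_rot: [-0.061, 0.998, -0.001, 0.02]
ft_force: [-1.6, -0.1, 3.7]
grip_width: 0.514
-0.15 0.154 41
-0.13 0.158 52
-0.11 0.177 21
-0.09 0.191 24
-0.03 0.153 209
-0.01 0.124 26
0.01 0.095 173
0.03 0.074 88
```

View pics/s16.png

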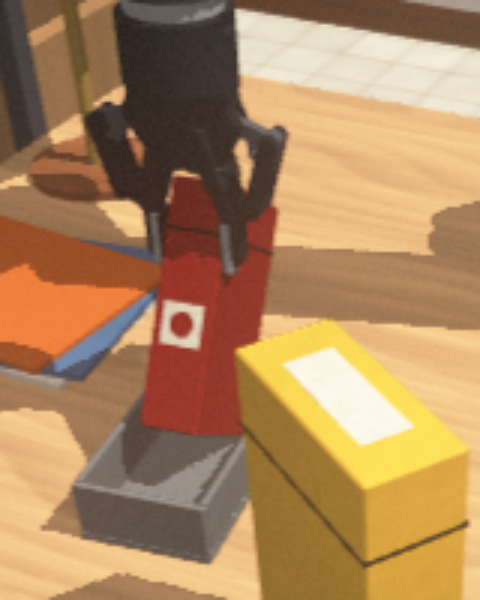

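It works: the lean is down from 43° to about 35° with the foot holding. I'll continue along the arc.

```bash
python3 -m pendant '[[[0.006,0.001,0,0,0.3],[0.006,0.001,0,0,0.3],[0.006,0.001,0,0,0.3],[0.006,0.001,-0.001,0,0.3],[0.006,0.001,-0.001,0,0.3],[0.006,0.001,-0.001,0,0.3],[0,0,0,0,0.3]]]' 20;python3 look.py 17
```

```text
clock: 22.72
eef_pos: [0.4421, -0.2813, 0.1467]
eef_rot: [-0.061, 0.998, -0.002, 0.019]
ft_force: [-2.1, -0.8, 2.6]
grip_width: 0.508
-0.11 0.17 112
-0.09 0.177 21
-0.07 0.187 23
-0.05 0.197 25
-0.01 0.148 9
0.01 0.14 82
0.03 0.079 143
0.05 0.056 30
```

View pics/s17.png

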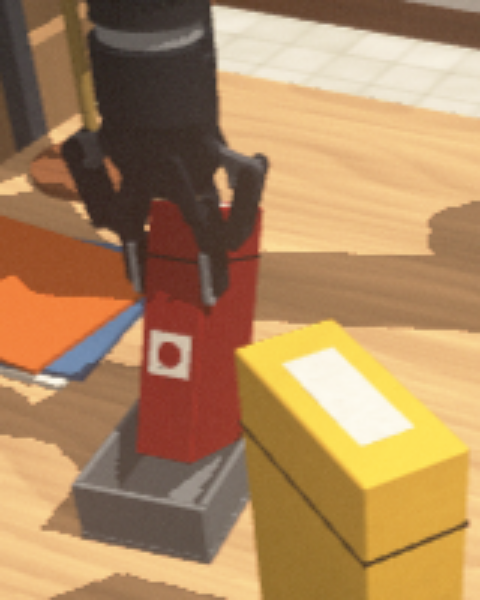

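```bash
python3 -m pendant '[[[0.006,0.001,-0.001,0,0.3],[0.006,0.001,-0.001,0,0.3],[0.006,0.001,-0.002,0,0.3],[0.006,0.001,-0.002,0,0.3],[0.006,0.001,-0.002,0,0.3],[0,0,0,0,0.3]]]' 20;python3 look.py 18
```

```text
clock: 23.62
eef_pos: [0.4743, -0.2766, 0.1394]
eef_rot: [-0.06, 0.998, -0.003, 0.019]
ft_force: [-3.5, -0.8, 3.8]
grip_width: 0.512
-0.09 0.177 66
-0.07 0.18 84
-0.05 0.186 20
-0.03 0.191 18
-0.01 0.196 24
0.03 0.079 19
0.05 0.058 84
```

View pics/s18.png

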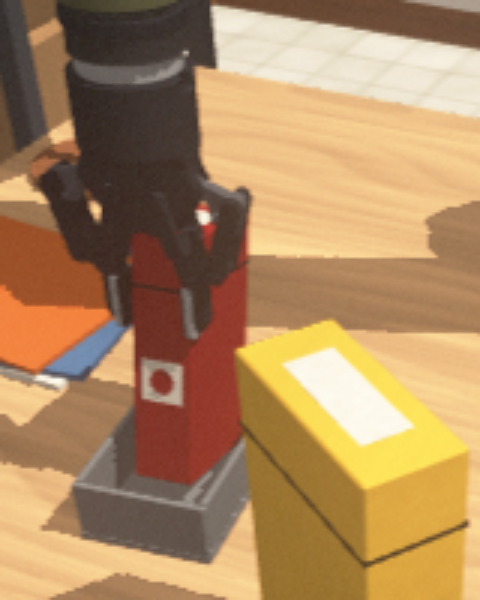

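```bash
python3 -m pendant '[[[0.006,0.001,-0.002,0,0.3],[0.006,0.001,-0.003,0,0.3],[0.006,0.001,-0.003,0,0.3],[0.006,0.001,-0.003,0,0.3],[0,0,0,0,0.3]]]' 20;python3 look.py 19
```

```text
clock: 24.4
eef_pos: [0.5013, -0.273, 0.1301]
eef_rot: [-0.06, 0.998, -0.004, 0.022]
ft_force: [-1.5, -0.3, 2.7]
grip_width: 0.505
-0.07 0.18 26
-0.05 0.181 135
-0.03 0.184 24
-0.01 0.186 24
0.01 0.189 23
0.03 0.19 6
```

View pics/s19.png

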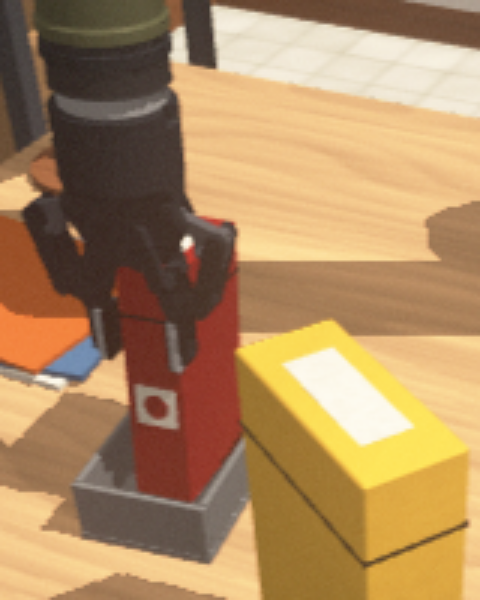

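View pics/w19.png

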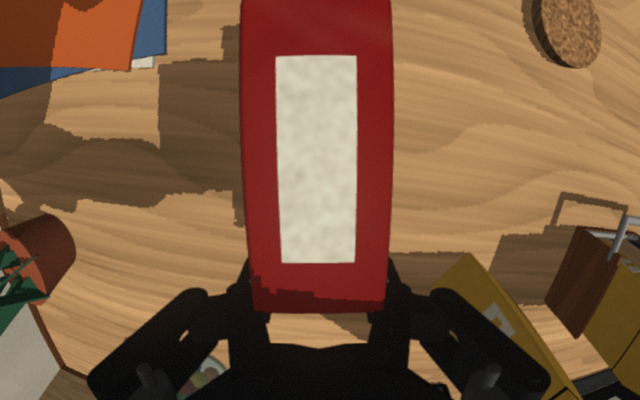

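About 6° is left.

```bash
python3 -m pendant '[[[0.006,0.001,-0.004,0,0.3],[0.005,0,-0.004,0,0.3],[0,0,-0.002,0,0.3],[0,0,0,0,0.3]]]' 20;python3 look.py 20
```

```text
clock: 25.05
eef_pos: [0.519, -0.2736, 0.1235]
eef_rot: [-0.06, 0.998, -0.005, 0.029]
ft_force: [1.0, -0.2, 1.7]
grip_width: 0.299
-0.05 0.181 93
-0.03 0.182 100
-0.01 0.183 30
0.01 0.183 29
0.03 0.184 20
0.05 0.184 6
```

View pics/s20.png

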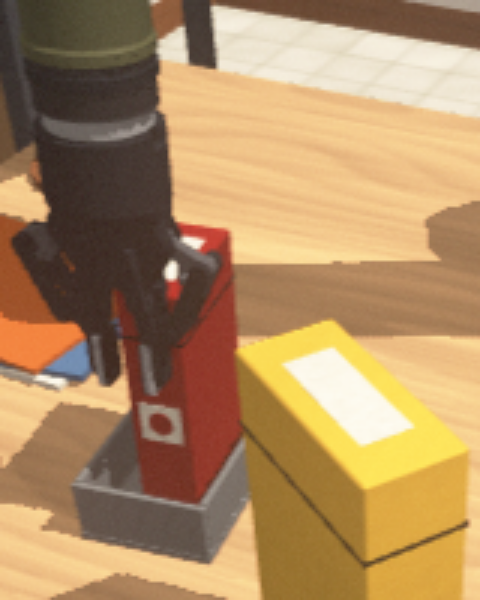

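View pics/t20.png

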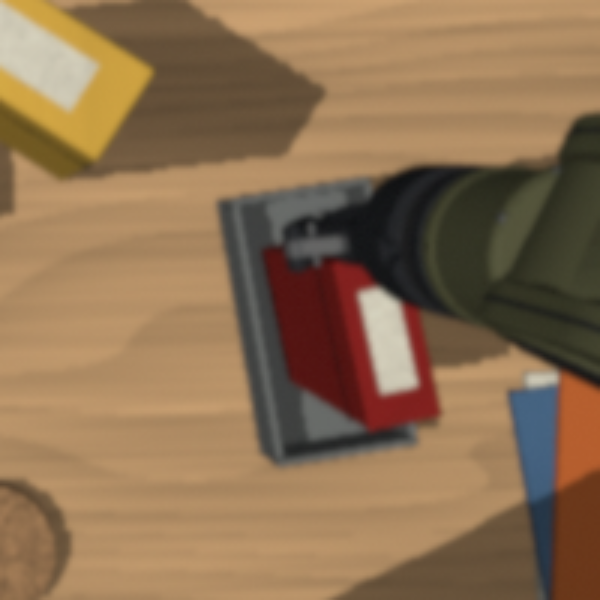

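The pads slipped off the back edge in the last bit and the box looks upright. I'll back off in +x, rise clear and check.

```bash
python3 -m pendant '[[[0.008,0.001,0,0,0.3],[0.008,0.001,0,0,0.3],[0,0,0.01,0,0.3],[0,0,0.02,0,0.3],[0,0,0.03,0,0.3],[0,0,0.04,0,0.3],[-0.02,0.02,0.04,0,0.3],[-0.03,0.04,0.01,0,0.5],[-0.03,0.05,0,0,0.5],[-0.03,0.05,0,0,0.5],[-0.03,0.05,0,0,0.5],[0,0.04,0,0,0.5],[0,0,0,0,0.5]]]' 20;python3 look.py 21; python3 - <<'E'
from h import *
im,d=ctrl.read_camera('scene'); save(im,'s22')
im,d=ctrl.read_camera('top'); save(im,'t22')
E
```

```text
clock: 26.82
eef_pos: [0.3834, -0.013, 0.2786]
eef_rot: [-0.059, 0.998, -0.002, 0.024]
ft_force: [-0.4, -1.0, -1.4]
grip_width: 0.497
-0.05 0.182 31
-0.03 0.181 149
-0.01 0.181 22
0.01 0.181 23
0.03 0.181 47
0.05 0.181 164
```

View pics/s22.png

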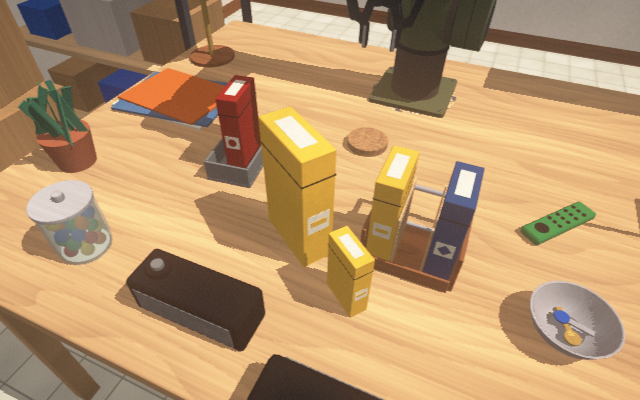

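View pics/t22.png

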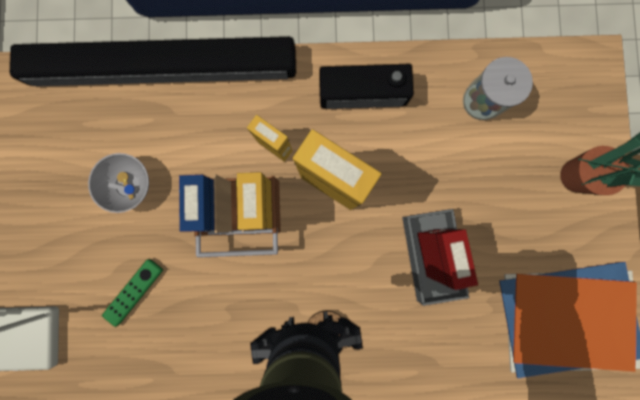

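The red box stands flat, with its top at 0.181 m all along, which is the 6 mm floor plus 175 mm. One last check of its position in the tray and of the other two boxes, then hand in.

```bash
python3 - <<'E'
from h import *
im,d=ctrl.read_camera('scene'); P=pts('scene',d); i=im.astype(int)
for t in ['red_box_center','blue_box_center','yellow_box_center']:
    for r in ctrl.outline_of(t,'scene'):
        p=P[r['pixels']&(d>0)]
        if r['conf']<.4: continue
        zt=np.percentile(p[:,2],95); q=p[p[:,2]>zt-.006]
        print(t,round(r['conf'],2),np.round(r['centre']),round(float(zt),3),[np.round(x,1).tolist() for x in cv2.minAreaRect((q[:,:2]*1000).astype(np.float32))])
e=np.array([0,0])
E
python3 -c "
from rig import ctrl
s=ctrl.observe();print(s['clock'],s['ft_force'],abs(s['qvel']).max())
print(ctrl.finish_job())"
```

```text
red_box_center 0.95 [238. 116.] 0.181 [[520.5, -235.6], [246.0, 76.3], 32.5]
blue_box_center 0.61 [450. 219.] 0.188 [[570.9, 190.4], [101.2, 43.8], 0.4]
yellow_box_center 0.92 [298. 180.] 0.239 [[620.2, -63.1], [136.2, 60.3], 55.0]
yellow_box_center 0.74 [348. 269.] 0.132 [[706.8, 64.0], [76.1, 33.6], 51.6]
yellow_box_center 0.64 [392. 196.] 0.188 [[571.9, 88.6], [101.7, 44.0], 0.5]
27.275 [ 0.72040798 -0.25563419  0.51181501] 0.005499350733831345
the job is handed in; nothing more can be done
None
```

The red box is standing upright in the grey tray and I have handed the job in, at 27.3 s of the 54 s allowed.

**What I did:** I hooked the red box, in the middle place of the rack, behind its top edge. I tipped it until it leaned on the front rail by itself at about 37°, with the fingers raised clear. Then I gripped it across its 44 mm near the spine-side top corner and drew it out along its length.

**Extra step in the tray:** It would not swing upright in the grip, even at 20 N. I leaned it against the near tray wall, let go, re-gripped it near the top back corner and turned it upright with its foot on the tray floor. The pads slipped off its back edge during the last few degrees, and it settled flat.

**Last checks:**
- **Red box:** its top is level at 0.181 m all along, which is the 6 mm tray floor plus 175 mm. The last pictures show it inside the tray walls.
- **Blue and yellow boxes:** both stand in the rack within about 1 mm of where they started, tops at 0.188 m. The two yellow look-alikes were not touched.
- **Robot:** the gripper was clear of everything and still.

**A check that failed:** the last footprint measurement of the red box from the scene camera gave 246 × 76 mm, because the outline took in background pixels. I set it aside and relied on the top-camera heights and the pictures.

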